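Pulse the vial mixer

ROBOT

A 6-joint arm with a two-finger parallel gripper is mounted at the origin on the work surface. World frame = base frame: x ahead of the robot, y to its left, z up, the work surface at z = 0. Lengths are in m, angles in rad, forces in N, time in s.
With the tool pointing down it reaches from about 0.225 to 0.875 m from the base axis. Payload 3.4 kg.
Tool frame: the origin (TCP) lies on the centre line of the jaws, within the pads' length; the fingertips stand 17 mm ahead of it and the grasp point (between the pads) lies 2 mm behind it (manip.finger_overhang is the distance from the TCP to the fingertips, in m); y points along the fingers, x is the direction in which the jaws open and shut, and the axes are right-handed (so a half turn about y gives the same grasp; the last joint's range is limited). The gripper opens to 85 mm and grips with 20 to 120 N. Pads are 22 mm wide; open, the fingers measure 114 mm over their backs; the gripper's body (76 mm by 85 mm) begins 54 mm behind the grasp point. The pads swing forward as they close: fully open they stand 13 mm farther back than shut.
Start: joints at [1.053, 0.276, 1.505, -0, 1.361, -0.121], TCP at [0.222, 0.53, 0.248] pointing down, gripper open.
Joint ranges: [-2.89, 2.89], [-0.75, 2.08], [0.22, 2.7], [-1.18, 4.32], [0.11, 2.71], [-2.7, 2.7]. Speed limits (rad/s): [2.57, 2.57, 3.14, 3.14, 3.14, 3.14].

INTERFACE

Orientations are given as a unit quaternion [w, x, y, z].
In Python, from rig import manip gives the robot as it stands.
- The arm moves only by the tool arm_command, never from a script. Its argument "commands" is a list of rows, each a list of 3 entries, a list of its own where there are three numbers: the finger opening in cm, from 0 to 8.54, then the shift along the world's x, y, z in cm, then the turn about the world's z in rad. A call has 1 to 12 rows; each row shifts and turns the commanded pose from where the row before left it; what a row does not reach is not made up. A row lasts 1/10 s, in which the tool goes at most 50 mm and 8.59 degrees, less where a joint would pass 70% of its speed; a pose out of reach is approached as far as the arm can. A call with a gripper value outside its range is refused whole. The fingers move at their own pace and stop on an object; "grip_force" is the grip in N (left out, the last holds). Time passes only in rows, so rows that do not move let the fingers close. It gives the time, the measured TCP pose, the force and the opening at its end, in the units of the state.
- manip.get_state(): the state, without advancing time (a new reading comes with each control period).
- manip.get_image(name): name is "scene" or "side" or "wrist"; returns a dict with "pixels" (400x640x3 uint8, red, green, blue), "range_z" (400x640 float32, m along the optical axis (not along the pixel's ray), 0 where there is no reading), "intrinsics" (3x3 intrinsics, pixels), "k1" (the pictures are not rectified: a ray, as slopes to the right and down, at radius r is drawn at 1 + k1 r^2 times it, then the intrinsics apply), "R" (3x3) and "t" (3): a world point X has camera coordinates R X + t. Camera axes: x right, y down, z forward; pixel columns grow to the right and rows downward; lengths in m; the calibration is good to about 2 mm. A picture is of the moment at which its call begins.
- manip.sign_off(): hands the job in, once; it reports no verdict.
The state is a dict: "clock": time; "qpos": joint angles; "qd": joint speeds; "effort": joint torques, N m; "position": TCP position; "ee_rot": TCP orientation; "contact_force": force on the tool from outside, world axes, zero at the start; "moment": the same for the moment, N m; "width": finger opening in m.
Only numpy, scipy, OpenCV 4.12 (cv2) and the standard library are available. Lean on these libraries where they do the work, as an engineer would, in place of code of your own. Each camera call takes 0.05 s, during which the arm holds its last target.

TASK

Two identical white tube mixers stand on the lab bench, one holding the sample vial with the orange cap, the other a white-capped vial. Give the sample a mixing pulse: twist the blue spring-return knob on the mixer that holds the orange-capped vial clockwise all the way to its stop, hold it there for about a second, then let go so that it springs back to rest. Leave that vial standing in its mixer and do not turn the other mixer's knob.

Things in the scene. Friction and masses are not known exactly. Their poses are not given: they have to be found in the camera images.
- sample_vial: glass vial, 25 mm across, 66 mm tall, amber liquid, orange cap 28 mm across, standing loosely in the black rubber cup (48 mm across) of one mixer; cap top 152 mm above the bench. Origin at the centre of its underside, z up. It stands 90 mm (horizontally) from the knob axis of the mixer that holds it, more than 180 mm from the other knob.
- pulse_a_grip (a point): blue knob of mixer A: disc 48 mm across, 8 mm thick, with an upright bar on it 46 long x 14 thick x 38 mm high, white pointer on its -x half. Origin on the turning axis, 12 mm below the bar's top, 18 mm above the disc, about 120 mm above the bench. Turns with the knob: x along the bar, y across its 14 mm (pinch this way), z up. 
- pulse_a (a joint): knob angle, mixer A: 0 at rest, grows clockwise seen from above, hard stop at 1.05 rad (60 degrees), where the pointer meets a red dot. A spring always drives it back to 0: 0.03 N m at rest, 0.12 N m at the stop. Both mixers are fixed white boxes 170 x 120 mm, 80 mm high; on top, knob on the robot-side half, cup on the far half.
- pulse_b_grip (a point): blue knob of mixer B: disc 48 mm across, 8 mm thick, with an upright bar on it 46 long x 14 thick x 38 mm high, white pointer on its -x half. Origin on the turning axis, 12 mm below the bar's top, 18 mm above the disc, about 120 mm above the bench. Turns with the knob: x along the bar, y across its 14 mm (pinch this way), z up. 
- pulse_b (a joint): knob angle, mixer B: 0 at rest, grows clockwise seen from above, hard stop at 1.05 rad (60 degrees), where the pointer meets a red dot. A spring always drives it back to 0: 0.03 N m at rest, 0.12 N m at the stop. Mixer B is identical to mixer A.
Things that resemble listed ones, but are neither listed nor needed, are in the scene too. Leave any purple or red look-alike of the sample_vial alone.

How it is judged:
By the outcome, as a careful person would: the job done as asked, in the order asked, and still so for the second after the job is handed in, with the robot touching nothing.
It also fails if it takes over 29 s, if anything falls off the work surface, if the arm or the gripper's body presses on something with over 40 N, if the wrist force passes 120 N, or if a joint passes its speed limit or range.

## Working session

There is one attempt and no reset: what is moved stays moved. The work goes in short steps, Python scripts to look and compute and a tool call to move; the robot and the scene stay as the last step left them, time stands still between calls to the robot, and variables do not carry over. Pictures are saved under pics/ and viewed, and the job is handed in when it is done.

Besides the shell and the picture viewer there is one more tool, called after "Call:" by a JSON object that holds its "name" and its "arguments". arm_command: Moves the arm, as the interface text tells. Its arguments: {"type":"object","properties":{"commands":{"type":"array"},"grip_force":{"type":"number"}},"required":["commands"]}

```bash
mkdir -p pics; ls; cat > h.py <<'E'
from rig import manip
import numpy as np, cv2
def grab(n,save=None):
    im=manip.get_image(n)
    if save: cv2.imwrite('pics/'+save,im['pixels'][:,:,::-1])
    np.savez('pics/'+(save or n)+'.npz',**{k:np.array(v) for k,v in im.items()})
    return im
def rays(im,uv):
    K=np.array(im['intrinsics'],float);k1=float(im['k1'])
    uv=np.atleast_2d(uv).astype(float)
    n=cv2.undistortPoints(uv.reshape(-1,1,2),K,np.array([k1,0,0,0,0.])).reshape(-1,2)
    return np.c_[n,np.ones(len(n))]
def plane(im,uv,z):
    R=np.array(im['R']);t=np.array(im['t'])
    d=rays(im,uv)@R; c=-R.T@t
    return c+d*((z-c[2])/d[:,2])[:,None]
def depth(im,uv):
    R=np.array(im['R']);t=np.array(im['t'])
    uv=np.atleast_2d(uv).astype(int)
    z=np.array(im['range_z'])[uv[:,1],uv[:,0]]
    return (rays(im,uv)*z[:,None]-t)@R
E
python3 - <<'E'
from h import *
print(manip.get_state())
for n in('scene','side','wrist'): 
    i=grab(n,n+'0.png'); print(n,i['k1'],i['intrinsics'],-np.array(i['R']).T@np.array(i['t']))
E
```

```text
pics
{'clock': 0.0, 'qpos': array([ 1.05295494e+00,  2.76639078e-01,  1.50614190e+00,  7.01671742e-07,
        1.36070485e+00, -1.20996838e-01]), 'qd': array([ 0.0010465 , -0.00143054,  0.00178136, -0.00174046, -0.00094477,
       -0.00020794]), 'effort': array([-1.96586559e-03, -4.16778481e+01, -2.45803821e+01,  1.78482048e-05,
        1.11054821e-02,  2.64267840e-05]), 'position': array([0.2219976 , 0.52987606, 0.24741106]), 'ee_rot': array([-0.58845006,  0.58905109,  0.3910297 , -0.39222586]), 'contact_force': array([-0.69008622,  0.23112927, -0.11450862]), 'moment': array([-0.02351072, -0.02818869, -0.04021049]), 'width': 0.08538812056161393}
scene -0.04943801410961138 [[366.81913072   0.         316.85368861]
 [  0.         366.81913072 202.49399638]
 [  0.           0.           1.        ]] [0.97871872 0.27769509 0.69879685]
side 0.013521126017387091 [[387.64144561   0.         316.50201997]
 [  0.         387.64144561 197.3703576 ]
 [  0.           0.           1.        ]] [ 0.16373563 -0.40659727  0.48966472]
wrist -0.0727949651932882 [[356.14056509   0.         323.08885077]
 [  0.         356.14056509 200.54777478]
 [  0.           0.           1.        ]] [0.15884923 0.55573354 0.37178794]
```

View pics/scene0.png

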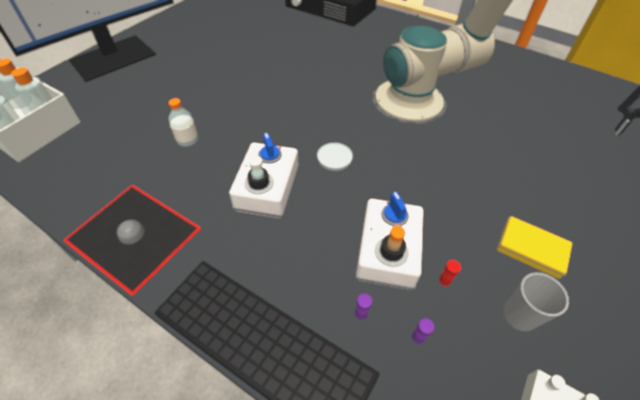

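View pics/side0.png

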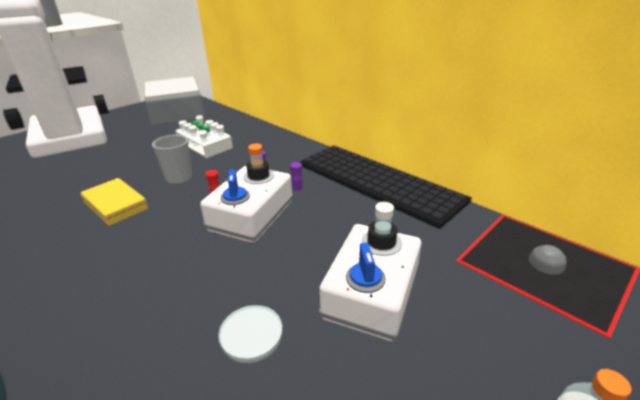

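View pics/wrist0.png

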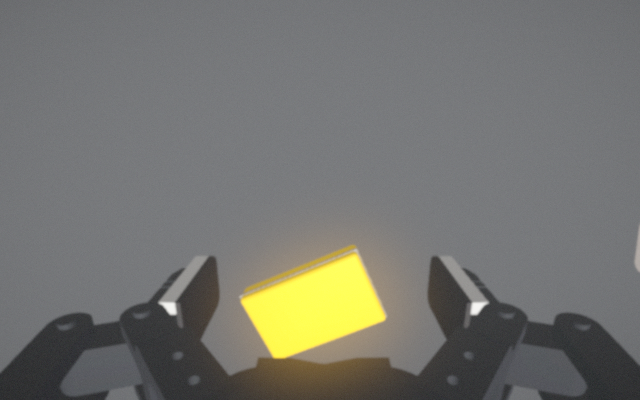

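Candidates: the mixer at scene (393,240) has the orange cap at (397,233). The mixer at (265,178) has a clear or white cap at (257,165). The orange-capped bottles at (175,104) and (22,75) aren't in a mixer. The look-alikes are purple at (364,305) and (424,330), and red at (451,272). In the side view, the orange cap is at (256,150) with its knob at (234,188). The white cap is at (384,210) with its knob at (366,272). I choose the knob at scene (396,208) / side (234,188), and will check it in a crop.

```bash
python3 - <<'E'
from h import *
L=lambda n:{k:v for k,v in np.load('pics/%s0.png.npz'%n).items()}
s,d=L('scene'),L('side')
a=cv2.resize(s['pixels'][180:300,340:460],None,fx=4,fy=4,interpolation=2)
b=cv2.resize(d['pixels'][130:250,190:310],None,fx=3.2,fy=4,interpolation=2)
cv2.imwrite('pics/crop0.png',np.hstack([cv2.resize(a,(390,480)),cv2.resize(b,(390,480))])[:,:,::-1])
for n,im in(('scene',s),('side',d)):
    h=cv2.cvtColor(im['pixels'],cv2.COLOR_RGB2HSV)
    for nm,lo,hi in(('blue',(105,150,60),(125,255,255)),('orange',(5,170,120),(16,255,255))):
        m=cv2.inRange(h,lo,hi)
        N,lab,st,c=cv2.connectedComponentsWithStats(m)
        for k in range(1,N):
            if st[k,4]<40: continue
            v,u=np.nonzero(lab==k); P=depth(im,np.c_[u,v])
            ok=im['range_z'][v,u]>0; P=P[ok]
            if nm=='blue' and len(P):
                T=P[P[:,2]>0.105]; D=P[P[:,2]<.098]
                if len(T)<5: print(n,nm,c[k],P.mean(0));continue
                x=T[:,:2]-T[:,:2].mean(0); w,V=np.linalg.eigh(x.T@x)
                top=T[T[:,2]>.122]
                print(n,nm,c[k],'top z',np.percentile(T[:,2],[50,98]),'T mean',T.mean(0),'n',len(T),'top',top.mean(0) if len(top) else 0,'axis',V[:,1],'ang',np.degrees(np.arctan2(V[1,1],V[0,1])), 'disc', D.mean(0) if len(D) else 0)
            elif len(P): print(n,nm,c[k],st[k,4],np.median(P,0),P[:,2].max())
E
```

```text
scene blue [268.96862745 149.55294118] top z [0.12983113 0.1346702 ] T mean [ 0.51507663 -0.14766929  0.12500315] n 114 top [ 0.51329496 -0.14969132  0.13128845] axis [0.53475038 0.84501008] ang 57.673015828097554 disc [ 0.50583457 -0.15655465  0.09190573]
scene blue [395.42278481 209.71139241] top z [0.12519242 0.1341722 ] T mean [0.51174668 0.17329757 0.12319236] n 222 top [0.51059547 0.17299144 0.13020138] axis [0.52375389 0.85186963] ang 58.41560661704356 disc [0.51525837 0.16755319 0.09443277]
scene orange [530.51581028  22.49407115] 506 [-1.07355879  0.19999784 -0.10742143] 0.008434573848777134
scene orange [14.44415584 71.44155844] 385 [ 0.69391795 -0.84771452  0.17575183] 0.18381389833270917
scene orange [174.44594595 103.36486486] 74 [ 0.5244787  -0.44131015  0.13014082] 0.13538384790418895
scene orange [396.03571429 235.86904762] 84 [0.59902823 0.2048266  0.14973749] 0.15462816810825927
side blue [233.59574468 188.80547112] top z [0.12522329 0.13203515] T mean [0.49554475 0.16088208 0.12211806] n 137 top [0.49976374 0.16598041 0.12909645] axis [0.6019023  0.79856973] ang 52.99373824210841 disc [0.49822179 0.16429904 0.09223254]
side blue [365.29080933 269.64060357] top z [0.12471041 0.1316831 ] T mean [ 0.49498199 -0.16267524  0.12232978] n 311 top [ 0.49831047 -0.15866218  0.12898414] axis [0.60522967 0.7960509 ] ang 52.75462922917477 disc [ 0.49546744 -0.16003932  0.09283232]
side orange [254.86324786 148.74358974] 117 [0.58150812 0.19758073 0.14990753] 0.15254701330236076
side orange [611.19596865 385.06830907] 893 [ 0.51366407 -0.44643288  0.12832903] 0.13106749889350405
```

View pics/crop0.png

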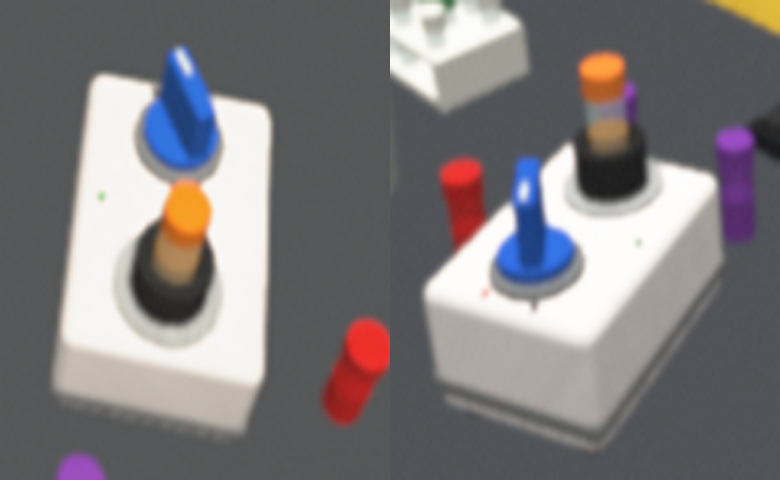

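The crop shows an orange cap at left-crop (187,208), standing in the black cup of the same box as the blue knob at (180,120). Its pointer faces the robot, and the red dot is in the clockwise direction, so this is the right mixer. Next I'll work out the yaw and check joint margins.

```bash
python3 - <<'E'
from h import *
from scipy.spatial.transform import Rotation as Ro
L=lambda n:{k:v for k,v in np.load('pics/%s0.png.npz'%n).items()}
s,d=L('scene'),L('side')
q=manip.get_state(); R=Ro.from_quat(np.roll(q['ee_rot'],-1)).as_matrix()
print(R.round(3),'x-axis yaw',np.degrees(np.arctan2(R[1,0],R[0,0])))
p=plane(s,[[395.4,193],[404,211]],.132);print('scene top ends',p)
# side crop top ends: crop/3.25,/4 + (190,130)
p=plane(d,[[190+(527-390)/3.25,130+185/4],[190+(527-390)/3.25,130+162/4]],.132);print('side',p)
for n,im,u0,v0,w in(('scene',s,340,180,120),):
    # box top face outline
    h=cv2.cvtColor(im['pixels'],cv2.COLOR_RGB2HSV); m=cv2.inRange(h,(0,0,170),(180,60,255))
    N,lab,st,c=cv2.connectedComponentsWithStats(m)
    for k in range(1,N):
        if st[k,4]<800: continue
        v,u=np.nonzero(lab==k);P=depth(im,np.c_[u,v]);P=P[abs(P[:,2]-.08)<.006]
        if len(P)<300: continue
        r=cv2.minAreaRect((P[:,:2]*1000).astype(np.float32)); print(c[k],r)
w=L('wrist'); print('wrist cam axis',w['R'])
E
```

```text
[[ 0.386 -0.001 -0.922]
 [ 0.922 -0.001  0.386]
 [-0.001 -1.     0.   ]] x-axis yaw 67.26451503715906
scene top ends [[0.49063576 0.15679271 0.132     ]
 [0.52311238 0.19058163 0.132     ]]
side [[0.49852284 0.16339533 0.132     ]
 [0.51173575 0.18244885 0.132     ]]
[262.92335503 180.37852495] ((548.0161743164062, -139.62570190429688), (170.0061798095703, 116.84414672851562), 21.686891555786133)
[390.68566639 246.21262923] ((547.0714721679688, 187.00189208984375), (169.69773864746094, 119.93224334716797), 21.268632888793945)
wrist cam axis [[ 0.3869967   0.92208039 -0.00114204]
 [ 0.88822291 -0.37245361  0.26895793]
 [ 0.24757548 -0.10510022 -0.96315125]]
```

Call:
{"name": "arm_command", "arguments": {"commands": [[5, [1.4, -1.8, 0], 0.06], [5, [2.8, -3.6, 0.1], 0.12], [5, [2.8, -3.6, 0.1], 0.12], [5, [2.8, -3.6, 0.1], 0.12], [5, [2.8, -3.6, 0.1], 0.12], [5, [2.8, -3.6, 0.1], 0.12], [5, [2.8, -3.6, 0.1], 0.12], [5, [2.8, -3.6, 0.1], 0.12], [5, [2.8, -3.6, 0.1], 0.12], [5, [2.8, -3.6, 0.1], 0.12], [5, [1.8, -1.6, 0], 0.06], [5, [0, 0, 0], 0]], "grip_force": 40}}

```text
clock: 1.35
position: [0.5086, 0.1698, 0.2568]
ee_rot: [0.266, -0.266, -0.655, 0.655]
contact_force: [-1.6, 0.4, 0.0]
width: 0.0502
```

```bash
python3 - <<'E'
from h import *
from scipy.spatial.transform import Rotation as Ro
q=manip.get_state(); R=Ro.from_quat(np.roll(q['ee_rot'],-1)).as_matrix()
print(q['clock'],q['position'],q['qpos'],'x-axis yaw',np.degrees(np.arctan2(R[1,0],R[0,0])),R[2],q['width'])
im=grab('wrist','wrist1.png')
h=cv2.cvtColor(im['pixels'],cv2.COLOR_RGB2HSV)
m=cv2.inRange(h,(105,150,60),(125,255,255)); v,u=np.nonzero(m)
z=im['range_z'][v,u]; P=depth(im,np.c_[u,v])
for lo,hi in((.08,.1),(.1,.126),(.127,.14)):
    T=P[(P[:,2]>lo)&(P[:,2]<hi)]
    if len(T)>5:
        r=cv2.minAreaRect((T[:,:2]*1000).astype(np.float32)); print(lo,len(T),T.mean(0),r)
E
```

```text
1.35 [0.50861105 0.16977933 0.25681286] [ 1.93108952e-01  2.12414633e-01  1.57133671e+00 -1.13219679e-03
  1.35737056e+00 -2.17683160e+00] x-axis yaw 135.80132474069129 [-1.17761874e-03 -9.99999277e-01  2.43535405e-04] 0.05019066843241099Traceback (most recent call last):
  File "<stdin>", line 8, in <module>
  File "h.py", line 21, in depth
    return (rays(im,uv)*z[:,None]-t)@R
            ~~~~^^^^^^^
  File "h.py", line 11, in rays
    n=cv2.undistortPoints(uv.reshape(-1,1,2),K,np.array([k1,0,0,0,0.])).reshape(-1,2)
      ~~~~~~~~~~~~~~~~~~~^^^^^^^^^^^^^^^^^^^^^^^^^^^^^^^^^^^^^^^^^^^^^^
cv2.error: OpenCV(4.12.0) /io/opencv/modules/calib3d/src/undistort.dispatch.cpp:347: error: (-215:Assertion failed) CV_IS_MAT(_src) && CV_IS_MAT(_dst) && (_src->rows == 1 || _src->cols == 1) && (_dst->rows == 1 || _dst->cols == 1) && _src->cols + _src->rows - 1 == _dst->rows + _dst->cols - 1 && (CV_MAT_TYPE(_src->type) == CV_32FC2 || CV_MAT_TYPE(_src->type) == CV_64FC2) && (CV_MAT_TYPE(_dst->type) == CV_32FC2 || CV_MAT_TYPE(_dst->type) == CV_64FC2) in function 'cvUndistortPointsInternal'
```

View pics/wrist1.png

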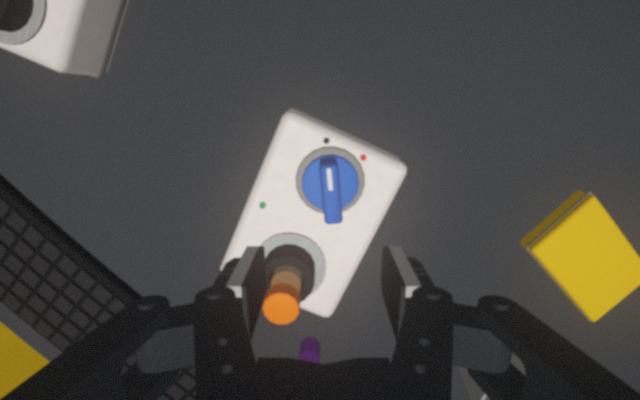

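The wrist view shows the target knob at (330,185), with its pointer towards the black rest dot at (326,140) and the red dot at (363,157). The orange vial is at (282,305), in the same box. I need a looser blue mask to measure the knob here.

```bash
python3 - <<'E'
from h import *
im={k:v for k,v in np.load('pics/wrist1.png.npz').items()}
px=im['pixels'].astype(int)
print(px[185,345],px[210,333],px[180,330])
m=(((px[:,:,2]-px[:,:,0])>40)*255).astype(np.uint8); m[:120]=0;m[240:]=0
v,u=np.nonzero(m); P=depth(im,np.c_[u,v]); print(len(P),u.min(),u.max(),v.min(),v.max())
for lo,hi in((.07,.1),(.104,.126),(.127,.14)):
    T=P[(P[:,2]>lo)&(P[:,2]<hi)]
    if len(T)>5:
        r=cv2.minAreaRect((T[:,:2]*1000).astype(np.float32)); x=T[:,:2]-T[:,:2].mean(0); V=np.linalg.eigh(x.T@x)[1][:,1]
        print(lo,len(T),T.mean(0),r,np.degrees(np.arctan2(V[1],V[0])))
c=px[125:245,270:390].astype(np.uint8)
cv2.imwrite('pics/crop1.png',cv2.resize(c,None,fx=5,fy=5,interpolation=2)[:,:,::-1])
print('dots black,red',plane(im,[[326,140],[363,157]],.08), 'disc centre', plane(im,[[330,181]],.09), 'pointer',plane(im,[[329,167],[330.5,190]],.132))
E
```

```text
[ 91 125 192] [ 91 120 188] [219 216 211]
2500 302 358 155 223
0.07 1469 [0.50167847 0.170248   0.0926402 ] ((501.9931335449219, 170.52125549316406), (45.203983306884766, 46.98588180541992), 50.213096618652344) 141.10139518957328
0.104 32 [0.48869746 0.15415363 0.1141625 ] ((489.1097717285156, 154.49276733398438), (3.0694425106048584, 13.913910865783691), 50.2834358215332) 140.9452226288077
0.127 973 [0.50229687 0.17086031 0.13025733] ((502.1742858886719, 170.69580078125), (44.745933532714844, 13.936322212219238), 51.263511657714844) 50.99562447914009
dots black,red [[0.48099315 0.14430956 0.08      ]
 [0.46842079 0.17654156 0.08      ]] disc centre [[0.50162865 0.17030879 0.09      ]] pointer [[0.4891752  0.15532346 0.132     ]
 [0.50004812 0.16814603 0.132     ]]
```

View pics/crop1.png

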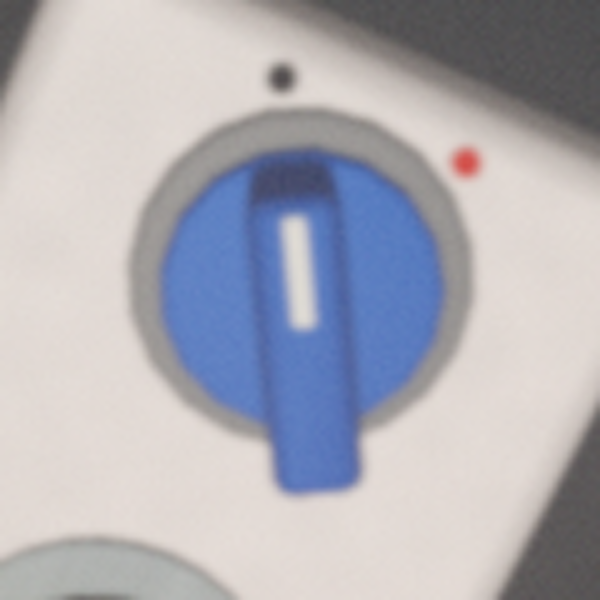

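Knob axis is at (0.502, 0.171), bar yaw 51°, bar top z about 0.13. I'll align, descend, and check before closing.

Call:
{"name": "arm_command", "arguments": {"commands": [[4, [-0.66, 0.09, -2], 0.094], [4, [0, 0, -3.8], 0], [4, [0, 0, -3.8], 0], [4, [0, 0, -2.6], 0], [4, [0, 0, -1.0], 0], [4, [0, 0, 0], 0], [4, [0, 0, 0], 0]]}}

```text
clock: 2.1
position: [0.5002, 0.174, 0.1265]
ee_rot: [-0.233, 0.234, 0.668, -0.667]
contact_force: [0.3, -0.2, 1.5]
width: 0.0396
```

```bash
python3 - <<'E'
from h import *
from scipy.spatial.transform import Rotation as Ro
q=manip.get_state(); R=Ro.from_quat(np.roll(q['ee_rot'],-1)).as_matrix()
print(q['clock'],q['position'],'x-axis yaw',np.degrees(np.arctan2(R[1,0],R[0,0])),q['contact_force'],q['moment'],q['width'])
a=grab('wrist','wrist2.png')['pixels']; b=grab('scene','scene2.png')['pixels'][150:300,300:500]
cv2.imwrite('pics/c2.png',np.hstack([cv2.resize(a,(400,400)),cv2.resize(b,(400,400))])[:,:,::-1])
E
```

```text
2.1 [0.50022917 0.17397738 0.12647008] x-axis yaw 141.43677188178108 [ 0.30325323 -0.20157886  1.54784848] [-0.03272716  0.0142922  -0.03297227] 0.0396368485969172
```

View pics/c2.png

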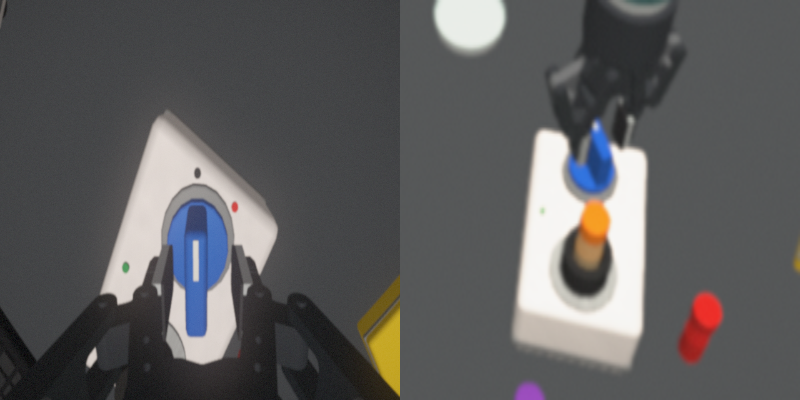

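Call:
{"name": "arm_command", "arguments": {"commands": [[4, [0.15, -0.3, -0.15], 0], [4, [0, 0, 0], 0], [1.0, [0, 0, 0], 0], [1.0, [0, 0, 0], 0], [1.0, [0, 0, 0], 0], [1.0, [0, 0, 0], 0]], "grip_force": 40}}

```text
clock: 2.8
position: [0.5016, 0.1699, 0.1242]
ee_rot: [0.233, -0.234, -0.667, 0.667]
contact_force: [0.9, -2.5, 3.1]
width: 0.013
```

```bash
python3 - <<'E'
from h import *
from scipy.spatial.transform import Rotation as Ro
q=manip.get_state(); R=Ro.from_quat(np.roll(q['ee_rot'],-1)).as_matrix()
print(q['clock'],q['position'],'x-axis yaw',np.degrees(np.arctan2(R[1,0],R[0,0])),q['contact_force'],q['moment'],q['width'],q['qpos'])
a=grab('wrist','wrist3.png')['pixels']
E
```

```text
2.8 [0.50159785 0.16992544 0.12419933] x-axis yaw 141.4084891736455 [ 0.86674443 -2.46076225  3.12436364] [-0.35451875  0.00398231 -0.05394682] 0.013044695001539047 [ 1.95656314e-01  3.09626354e-01  1.79075961e+00 -7.75675454e-04
  1.04037553e+00 -2.27199539e+00]
```

View pics/wrist3.png

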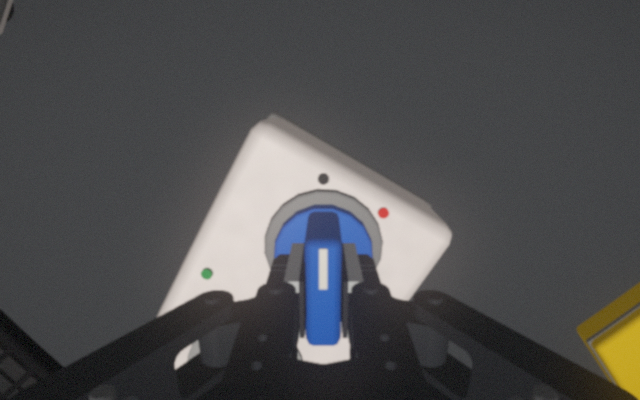

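Gripped at 13 mm width with the pointer still at rest. Now the clockwise turn, which is negative about z.

Call:
{"name": "arm_command", "arguments": {"commands": [[1.0, [0, 0, 0], -0.1], [1.0, [0, 0, 0], -0.14], [1.0, [0, 0, 0], -0.14], [1.0, [0, 0, 0], -0.14], [1.0, [0, 0, 0], -0.14], [1.0, [0, 0, 0], -0.14], [1.0, [0, 0, 0], -0.14], [1.0, [0, 0, 0], -0.08], [1.0, [0, 0, 0], -0.04], [1.0, [0, 0, 0], 0], [1.0, [0, 0, 0], 0]]}}

```text
clock: 3.95
position: [0.5008, 0.172, 0.1242]
ee_rot: [0.54, -0.538, -0.459, 0.457]
contact_force: [-1.3, 4.9, 5.0]
width: 0.0132
```

```bash
python3 - <<'E'
from h import *
from scipy.spatial.transform import Rotation as Ro
q=manip.get_state(); R=Ro.from_quat(np.roll(q['ee_rot'],-1)).as_matrix()
print(q['clock'],q['position'],'x-axis yaw',np.degrees(np.arctan2(R[1,0],R[0,0])),q['contact_force'],q['moment'],q['width'],q['qpos'])
a=grab('wrist','wrist4.png')['pixels']
E
```

```text
3.95 [0.5008336  0.17199684 0.12421135] x-axis yaw 80.75738713803584 [-1.28369857  4.85019291  4.99295748] [0.92641569 0.23914633 0.52350558] 0.013192936903181978 [ 0.19723476  0.30943949  1.79102302  0.00373468  1.04059728 -1.21413634]
```

View pics/wrist4.png

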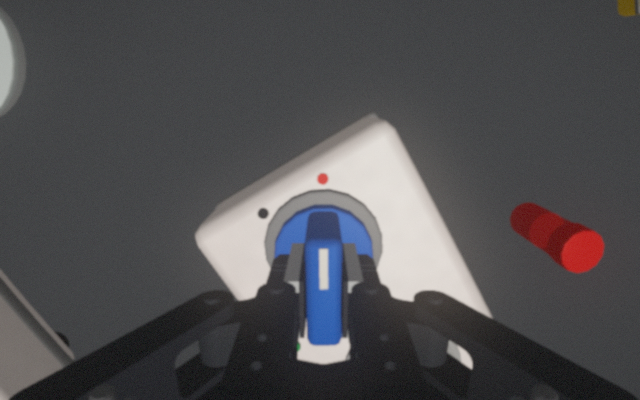

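The pointer at (323,265) lines up with the red dot at (323,178). The tool has turned 60.6° and the moment of about 0.5 N m exceeds the spring's, so the knob is at its stop. I'll add a slight extra press and hold out the second.

Call:
{"name": "arm_command", "arguments": {"commands": [[1.0, [0, 0, 0], -0.02], [1.0, [0, 0, 0], 0], [1.0, [0, 0, 0], 0], [1.0, [0, 0, 0], 0], [1.0, [0, 0, 0], 0], [1.0, [0, 0, 0], 0], [1.0, [0, 0, 0], 0], [1.0, [0, 0, 0], 0]]}}

```text
clock: 4.8
position: [0.5008, 0.172, 0.1242]
ee_rot: [0.544, -0.542, -0.454, 0.453]
contact_force: [-1.7, 5.8, 3.6]
width: 0.0129
```

```bash
python3 - <<'E'
from h import *
from scipy.spatial.transform import Rotation as Ro
q=manip.get_state(); R=Ro.from_quat(np.roll(q['ee_rot'],-1)).as_matrix()
print(q['clock'],q['position'],'x-axis yaw',np.degrees(np.arctan2(R[1,0],R[0,0])),q['contact_force'],q['moment'],q['width'])
E
```

```text
4.8 [0.50083434 0.17199247 0.12419012] x-axis yaw 79.71612129481124 [-1.65734637  5.81845375  3.62380094] [0.87664759 0.24416582 1.03834566] 0.012914649290866565
```

The moment doubled to 1.04 N m for 1° more turn, so it is firmly on the stop. Releasing now.

Call:
{"name": "arm_command", "arguments": {"commands": [[8.4, [0, 0, 0], 0], [8.4, [0, 0, 0], 0], [8.4, [0, 0, 0], 0], [8.4, [0, 0, 0], 0], [8.4, [0, 0, 0], 0], [8.4, [0, 0, 0], 0]]}}

```text
clock: 5.4
position: [0.5014, 0.1701, 0.1238]
ee_rot: [-0.544, 0.544, 0.452, -0.452]
contact_force: [-0.2, -0.2, -0.2]
width: 0.0838
```

```bash
python3 - <<'E'
from h import *
q=manip.get_state(); 
print(q['clock'],q['position'],q['contact_force'],q['moment'],q['width'])
a=grab('wrist','wrist5.png')['pixels']
E
```

```text
5.4 [0.50135138 0.17007061 0.12382832] [-0.21485721 -0.22633623 -0.19905174] [-0.01529029 -0.00194426  0.04754172] 0.08381879909833294
```

View pics/wrist5.png

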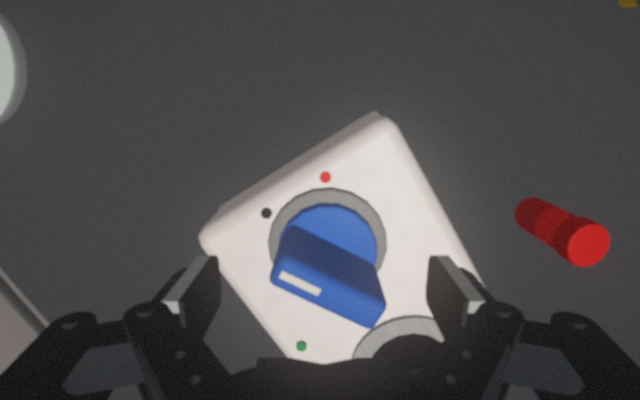

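The fingers stand clear of the bar on both sides, and the pointer at (300,283) is back towards the black rest dot. Lifting straight up and checking.

Call:
{"name": "arm_command", "arguments": {"commands": [[8.4, [0, 0, 1.5], 0], [8.4, [0, 0, 3.5], 0], [8.4, [0, 0, 4], 0], [8.4, [0, 0, 3], 0], [8.4, [0, 0, 1], 0], [8.4, [0, 0, 0], 0], [8.4, [0, 0, 0], 0]]}}

```text
clock: 6.15
position: [0.5003, 0.17, 0.2525]
ee_rot: [0.544, -0.543, -0.452, 0.453]
contact_force: [-0.7, -0.5, 0.5]
width: 0.084
```

```bash
python3 - <<'E'
from h import *
q=manip.get_state(); print(q['clock'],q['position'],q['contact_force'])
im=grab('wrist','wrist6.png'); px=im['pixels'].astype(int)
m=((px[:,:,2]-px[:,:,0])>40); m[:120]=0;m[240:]=0
v,u=np.nonzero(m); P=depth(im,np.c_[u,v]); T=P[(P[:,2]>.127)&(P[:,2]<.14)]
x=T[:,:2]-T[:,:2].mean(0); V=np.linalg.eigh(x.T@x)[1][:,1]
print(T.mean(0),'bar yaw',np.degrees(np.arctan2(V[1],V[0])))
s=grab('scene','scene6.png')
h=cv2.cvtColor(s['pixels'],cv2.COLOR_RGB2HSV);m=cv2.inRange(h,(5,170,120),(16,255,255)); N,l,st,c=cv2.connectedComponentsWithStats(m)
print([(c[k],st[k,4]) for k in range(1,N) if st[k,4]>40])
cv2.imwrite('pics/c6.png',np.hstack([im['pixels'][:,120:520],cv2.resize(s['pixels'][120:300,220:500],(400,257)).repeat(1,0) if 0 else cv2.resize(s['pixels'][100:300,230:430],(400,400))])[:,:,::-1])
E
```

```text
6.15 [0.50033972 0.17004741 0.25249745] [-0.65530437 -0.47523019  0.49873898]
[0.5021982  0.17194033 0.13023218] bar yaw 50.89435487277023
[(array([530.50769231,  22.15961538]), np.int32(520)), (array([14.5074184 , 71.86053412]), np.int32(337)), (array([174.47142857, 103.5       ]), np.int32(70)), (array([395.55714286, 237.34285714]), np.int32(70))]
```

View pics/c6.png

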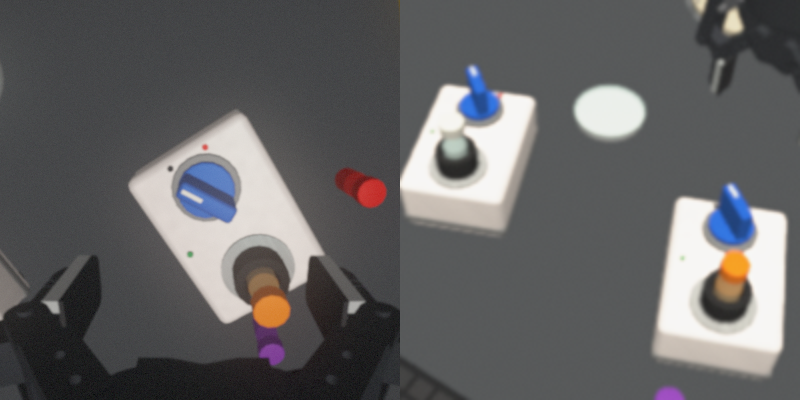

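The knob is back at rest: bar yaw 50.9°, against 51.0° before. The vial is upright in its cup at crop (733,265), the other mixer looks unchanged, and the robot is clear. Handing in.

```bash
python3 -c "
from rig import manip
print(manip.sign_off())"
```

```text
the job is handed in; nothing more can be done
None
```

I gave the sample its mixing pulse and handed the job in at about 6.3 s on the clock, of the 29 s allowed. I twisted the blue knob on the mixer holding the orange-capped vial clockwise to its stop, held it about a second, then let go and lifted clear.

- **At the stop:** the tool had turned 60.6° and the pointer lined up with the red dot. Pressing 1° further doubled the measured moment to about 1.0 N m, against 0.12 N m from the spring, so the knob was hard against its stop.
- **After release:** the bar measured 50.9°, against 51.0° before the twist, so the knob sprang back to rest.
- **Vials and other mixer:** the orange-capped vial still stands in its mixer; its cap shows within 2 pixels of where it was in the scene view. I never touched the other mixer, and it looked unchanged.
- **Forces:** contact force stayed below about 8 N in every reading I took.

No check failed. One early move stopped about 3 mm off target, and I corrected that before gripping the knob.

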